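# Build the stacked counter display

### The job

Build the sweet display on the white board: stand the pop tin in the middle of the round grey felt mat and the brown carton in the middle of the square one, its sides parallel to the mat's, then lay the flat mint tin as a bridge centrally across the two tops, lengthwise along the board, and stand the sprinkle jar upright in the middle of the mint tin. Let go of everything, and leave the call bell, the tape roll and the price stamp where they are.

Things in the scene. Friction and masses are not known exactly. Their poses are not given: they have to be found in the camera images.
- board: white display board lying on the table, fixed, 110 x 200 x 12 mm. Origin: centre of its underside, z up; y along its 200 mm length, x across it. The two grey felt mats lie on it, 44 mm either side of its centre along its y; which mat is on which side varies.
- round_mat: round grey felt mat, 76 mm diameter, 3 mm thick, fixed on the board; place of the pop tin. Origin: centre of its underside, which is 12 mm above the table; its top is 15 mm above the table.
- square_mat: square grey felt mat, 76 x 76 x 3 mm, fixed on the board, its sides parallel to the board's; place of the carton. Origin: centre of its underside, which is 12 mm above the table; its top is 15 mm above the table.
- pop_tin: pink printed round tin with a pale grey rim and top, standing upright, loose, about 0.16 kg. 70 mm across the rim, body 67 mm where it is gripped, 102 mm high; what is laid on it rests at 100 mm. Origin: centre of its underside, z up.
- carton: brown upright cardboard box, 55 mm (along its x) x 63 mm (along its y) x 102 mm high, loose, light (about 0.04 kg); what is laid on it rests at 99 mm. Origin: centre of its underside, z up.
- mint_tin: flat blue and white box-shaped tin lying flat, 65 mm (along its x) x 102 mm (along its y) x 20 mm high, loose, about 0.09 kg, lid closed and fixed. Origin: centre of its underside, z up.
- sprinkle_jar: small round jar with a green screw lid, standing upright, loose, about 0.11 kg. 45 mm body diameter, lid 43 mm diameter, 96 mm high. Origin: centre of its underside, z up.
- call_bell: bystander: counter bell, 76 mm diameter, 53 mm high, loose. Origin: centre of its underside.
- tape_roll: bystander: brown roll of packing tape lying flat, 93 mm diameter, 48 mm high, loose. Origin: centre of its underside.
- price_stamp: bystander: wooden stamp with a knob, 33 x 58 x 76 mm high, loose. Origin: centre of its underside.
Things that resemble listed ones, but are neither listed nor needed, are in the scene too. Leave any orange or turquoise look-alike of the sprinkle_jar alone.

How it is judged:
On the way, in this order (a step that is already met when the one before it is completed fails the run):
1. the pop tin stands on the round mat and the carton on the square mat (horizontal distance between pop_tin and round_mat below 0.012 m and angle between each of pop_tin, carton's own z axis and vertical below 0.1 rad and z of pop_tin in the frame of round_mat between -0.003 and 0.008 m and horizontal distance between carton and square_mat below 0.012 m and z of carton in the frame of square_mat between -0.003 and 0.008 m and (angle between the x axis of carton and the x axis of square_mat, either way round below 0.25 rad or angle between the x axis of carton and the y axis of square_mat, either way round below 0.25 rad)), for 0.2 s.
2. the mint tin lies across both of them, resting on each (all of step 1 and horizontal distance between mint_tin and board below 0.015 m and angle between the y axis of mint_tin and the y axis of board, either way round below 0.25 rad and angle between mint_tin's own z axis and vertical below 0.1 rad and z of mint_tin in the frame of board between 0.107 and 0.124 m and contact force between mint_tin and pop_tin above 0.05 N and contact force between mint_tin and carton above 0.05 N), for 0.2 s.
At the end, for the whole second after the job is handed in: Tin and carton upright, each within 12 mm of its mat's centre; carton sides within 0.25 rad of the mat's; mint tin level, resting on both, within 15 mm and 0.25 rad of the board's centre and length; jar upright on it within 14 mm of its centre; tilts under 0.1 rad; all at rest (all of step 2 and horizontal distance between sprinkle_jar and mint_tin below 0.014 m and angle between sprinkle_jar's own z axis and vertical below 0.1 rad and z of sprinkle_jar in the frame of mint_tin between 0.015 and 0.026 m and contact force between sprinkle_jar and mint_tin above 0.2 N and linear speed of each of pop_tin, carton, mint_tin, sprinkle_jar below 0.02 m/s and angular speed of each of pop_tin, carton, mint_tin, sprinkle_jar below 0.2 rad/s); the robot touches nothing.
It fails at once if the call bell is moved more than 30 mm (distance of call_bell from where it was at the start of the episode above 0.03 m).
It fails at once if the tape roll is moved more than 30 mm (distance of tape_roll from where it was at the start of the episode above 0.03 m).
It fails at once if the price stamp is moved more than 30 mm (distance of price_stamp from where it was at the start of the episode above 0.03 m).
It also fails if it takes over 134 s, if anything falls off the work surface, if the arm or the gripper's body presses on something with over 40 N, if the wrist force passes 120 N, or if a joint passes its speed limit or range.

### The arm

A 6-joint arm with a two-finger parallel gripper is mounted at the origin on a cart in front of the work surface, level with it; the furniture and walls round the work are solid. World frame = base frame: x ahead of the robot, y to its left, z up, the work surface at z = 0. Lengths are in m, angles in rad, forces in N, time in s.
With the tool pointing down it reaches from about 0.375 to 0.9 m from the base axis. Payload 3.1 kg.
Tool frame: the origin (TCP) lies between the finger pads; the fingertips stand 19 mm ahead of it and the grasp point (between the pads) is the TCP; z points along the fingers, y is the line along which they close (so a half turn about z gives the same grasp; the last joint's range is limited). The gripper opens to 87 mm and grips with 3 to 60 N. Pads are 19 mm wide; open, the fingers measure 117 mm over their backs; the gripper's body (75 mm by 190 mm) begins 51 mm behind the grasp point.
Start: joints at [-1.46, 0.527, 1.433, -0, 1.181, -0.178], TCP at [0.178, -0.599, 0.242] pointing down, gripper open.
Joint ranges: [-3.08, 3.08], [-0.75, 2.2], [0.22, 2.44], [-1.43, 4.57], [0, 2.65], [-2.85, 2.85]. Speed limits (rad/s): [2.79, 2.79, 3.14, 3.14, 3.14, 3.14].

### API

Orientations are given as a rotation vector (axis times angle).
In Python, from plant import * gives the robot as it stands.
- The arm moves only by the shell command python3 -m creep 'ROWS'. ROWS is JSON, a list of rows, each a list of 7 numbers: the shift along the tool's x, y, z in m, then the turn, a rotation vector about the tool's x, y, z in degrees, then the opening, from 0 (shut) to 1 (fully open). In form: [[x, y, z, ax, ay, az, hand], ...]. A call has 1 to 20 rows; each row is the pose to reach, as a shift and turn from the pose commanded when the call began, along the tool's axes at that moment; what a row does not reach only later rows make up. A row lasts 1/10 s, in which the tool goes at most 50 mm and 8.59 degrees, less where a joint would pass 70% of its speed; a pose out of reach is approached as far as the arm can. A call with a gripper value outside its range is refused whole. The fingers move at their own pace and stop on an object; the grip force is fixed at half the most. Time passes only in rows, so rows that repeat a pose let the fingers close. It gives the time, the measured TCP pose, the force, the opening and the grip force at its end, in the units of the state.
- observe(): the state, without advancing time (a new reading comes with each control period).
- read_camera(name): name is "scene" or "top"; returns the picture (384x512x3 uint8, red, green, blue); there is no depth.
- camera_model(name): a dict with "camera_matrix" (3x3 intrinsics, pixels), "dist" ([k1, k2, p1, p2, k3] as OpenCV has them; the pictures are not rectified), "pose" (4x4, takes a point from camera to world coordinates). Camera axes: x right, y down, z forward; pixel columns grow to the right and rows downward; lengths in m; the calibration is good to about 2 mm. A picture is of the moment at which its call begins. camera_model takes no time and is no camera call.
- hand_in(): hands the job in; it is judged then, once.
The state is a dict: "clock": time; "qpos": joint angles; "qvel": joint speeds; "joint_torque": joint torques, N m; "ee_pos": TCP position; "eef_rot": TCP orientation; "ft_force": force on the tool from outside, world axes, zero at the start; "torque": the same for the moment, N m; "finger_gap": finger opening in m; "grasp_force": force on a finger pad.
Only numpy, scipy, OpenCV 4.12 (cv2) and the standard library are available. Lean on these libraries where they do the work, as an engineer would, in place of code of your own. Each camera call takes 0.05 s, during which the arm holds its last target. There are 200 camera calls.

## Working session

There is one attempt and no reset: what is moved stays moved. The work goes in short steps, Python scripts to look and compute and a shell command to move; the robot and the scene stay as the last step left them, time stands still between calls to the robot, and variables do not carry over. Pictures are saved under pics/ and viewed, at most 14 in all, crops included, and the job is handed in when it is done.

```bash
mkdir -p pics; python3 - <<'E'
from plant import *
import cv2,numpy as np
for n in("scene","top"):
    im=read_camera(n); cv2.imwrite(f"pics/{n}0.png",cv2.resize(im[:,:,::-1],None,fx=1.5,fy=1.5,interpolation=cv2.INTER_CUBIC))
    m=camera_model(n); print(n,np.round(m["camera_matrix"],1).tolist(),np.round(m["dist"],3),np.round(m["pose"],3).tolist())
s=observe();print(s["clock"],s["ee_pos"],s["eef_rot"],s["finger_gap"])
E
```

```text
scene [[436.0, 0.0, 254.3], [0.0, 436.0, 193.0], [0.0, 0.0, 1.0]] [-0.051  0.     0.     0.     0.   ] [[-0.493, -0.432, 0.755, -0.78], [-0.87, 0.264, -0.417, 0.782], [-0.019, -0.862, -0.506, 0.917], [0.0, 0.0, 0.0, 1.0]]
top [[423.8, 0.0, 253.5], [0.0, 423.8, 186.6], [0.0, 0.0, 1.0]] [-0.077  0.     0.     0.     0.   ] [[0.021, -0.997, 0.073, 0.398], [-1.0, -0.023, -0.02, 0.073], [0.022, -0.073, -0.997, 1.476], [0.0, 0.0, 0.0, 1.0]]
0.1 [ 0.17796363 -0.59849523  0.2406692 ] [-3.10699652e+00 -4.51855636e-01 -5.54315423e-05] 0.0869206950689796
```

View pics/scene0.png

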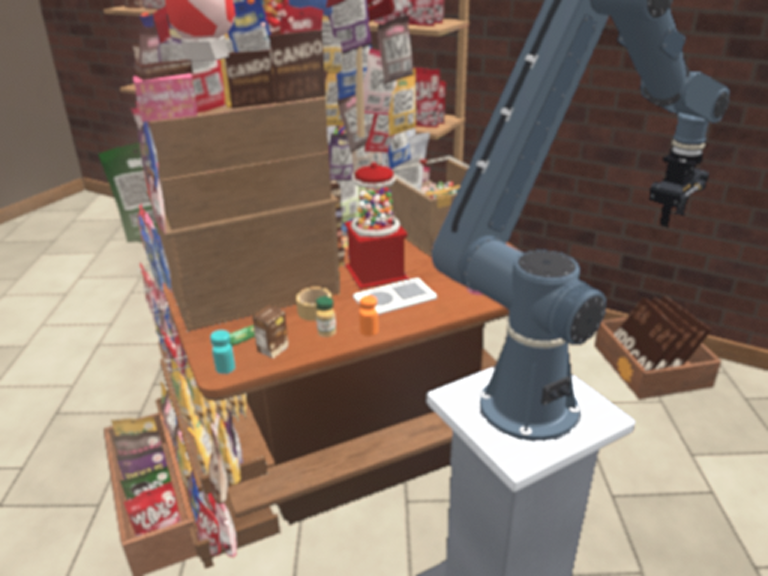

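View pics/top0.png

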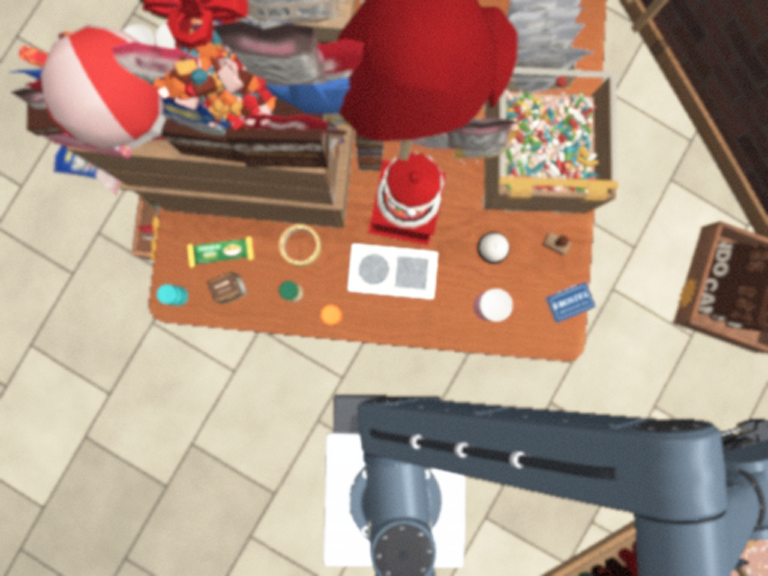

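Top view, 1.5x pixels:
- Board (393,271), with the round mat on its left at (374,268) and the square mat at (414,272).
- Pop tin (496,305); carton (227,287); mint tin (570,302).
- Bystanders: bell (494,248), stamp (557,242), tape roll (299,244).
- Sprinkle jar candidates: green lid (290,291), orange (331,314), turquoise (172,294). I choose the green lid.
- Carton and mint tin candidates: the green flat bar at (221,251) is neither. Brown upright box is the carton, blue and white box is the mint tin.

Next I check these choices in close crops.

```bash
cat > h.py <<'E'
from plant import *
import cv2,numpy as np
from scipy.spatial.transform import Rotation as R
def px2w(n,pts,z):
    m=camera_model(n);K=np.array(m["camera_matrix"]);d=np.array(m["dist"]);T=np.array(m["pose"])
    u=cv2.undistortPoints(np.array(pts,float).reshape(-1,1,2),K,d).reshape(-1,2)
    r=np.c_[u,np.ones(len(u))]@T[:3,:3].T
    z=np.broadcast_to(z,len(u)); s=(z-T[2,3])/r[:,2]
    return T[:3,3]+r*s[:,None]
def crop(n,x0,y0,w,h,f,out,im=None):
    im=read_camera(n) if im is None else im
    c=cv2.resize(im[y0:y0+h,x0:x0+w,::-1],None,fx=f,fy=f,interpolation=cv2.INTER_CUBIC)
    for i in range(0,w,10): cv2.line(c,(i*f,0),(i*f,6 if i%50 else 14),(0,0,0),1); cv2.putText(c,str(x0+i),(i*f,22),0,.35,(0,0,0),1) if i%20==0 else 0
    for i in range(0,h,10): cv2.line(c,(0,i*f),(6,i*f),(0,0,0),1); cv2.putText(c,str(y0+i),(8,i*f+4),0,.35,(0,0,0),1) if i%20==0 else 0
    cv2.imwrite("pics/"+out,c); return im
E
python3 - <<'E'
from h import *
im=crop("top",95,150,150,85,5,"tl.png"); crop("top",225,145,180,85,4,"tr.png",im)
E
```

```text
(no output)
```

View pics/tl.png

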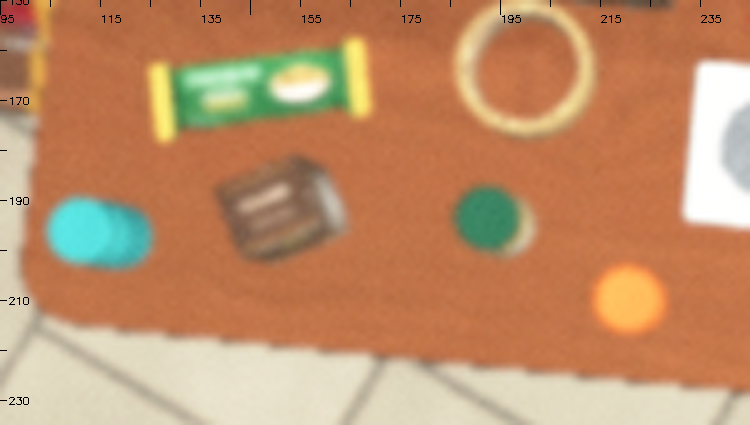

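View pics/tr.png

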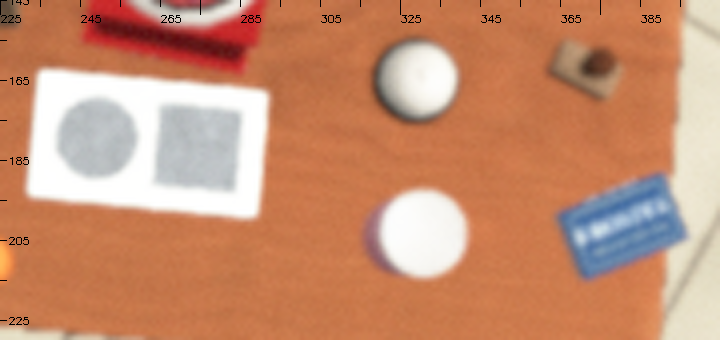

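Left crop (original pixels): carton from (138,187) to (164,197), sprinkle jar's green lid centred at (192,193.5), with the orange (221,210) and turquoise (111,196) look-alikes clearly apart. Right crop: board corners about (234.5,162), (292,168), (289.5,199), (231.5,194). Pop tin top at (331,203), mint tin about (380.5,202), and the pop tin's pink side is visible. Next I compute positions and check with overlays.

```bash
cat > est.py <<'E'
from h import *
def tr(p): return [[225+(c+.5)/4-.5,145+(r+.5)/4-.5] for c,r in p]
def tl(p): return [[95+(c+.5)/5-.5,150+(r+.5)/5-.5] for c,r in p]
b=px2w("top",tr([(38,70),(268,92),(259,217),(27,194)]),.012)
print("board c",b.mean(0),"edges",np.linalg.norm(b-np.roll(b,-1,0),axis=1)); v=b[0]+b[3]-b[1]-b[2]; print("ydir deg",np.degrees(np.arctan2(v[1],v[0])))
print("mats",px2w("top",tr([(97,138),(198,148)]),.015))
print("pop",px2w("top",tr([(424,233)]),.102))
q=px2w("top",tr([(558,212),(664,174),(687,236),(586,279)]),.020)
print("mint",q.mean(0),np.linalg.norm(q-np.roll(q,-1,0),axis=1)); v=q[0]+q[3]-q[1]-q[2];print("mint y deg",np.degrees(np.arctan2(v[1],v[0])))
print("jar",px2w("top",tl([(487,219)]),.096))
print("orange/turq",px2w("top",tl([(629,299),(80,231)]),.096))
print("bell,stamp,tape",px2w("top",tr([(418,79),(590,68)]),[.04,.03]),px2w("top",tl([(525,68)]),.048))
E
python3 est.py
cat > ov.py <<'E'
from h import *
def proj(n,P):
    m=camera_model(n);T=np.linalg.inv(np.array(m["pose"]))
    return cv2.projectPoints(np.array(P,float),cv2.Rodrigues(T[:3,:3])[0],T[:3,3],np.array(m["camera_matrix"]),np.array(m["dist"]))[0].reshape(-1,2)
def box(c,yaw,d,z0=0):
    w,l,h=d;a=np.radians(yaw);Rz=np.array([[np.cos(a),-np.sin(a)],[np.sin(a),np.cos(a)]])
    f=np.array([[-w,-l],[w,-l],[w,l],[-w,l]])/2@Rz.T+c[:2]
    return [np.c_[f,np.full(4,z0)],np.c_[f,np.full(4,z0+h)]]
def cyl(c,r,z0,h):
    t=np.linspace(0,2*np.pi,40);f=np.c_[c[0]+r*np.cos(t),c[1]+r*np.sin(t)]
    return [np.c_[f,np.full(40,z0)],np.c_[f,np.full(40,z0+h)]]
def show(n,polys,x0,y0,w,h,f,out,im=None):
    im=read_camera(n) if im is None else im
    c=cv2.resize(im[y0:y0+h,x0:x0+w,::-1],None,fx=f,fy=f,interpolation=cv2.INTER_CUBIC)
    for P in polys:
        p=((proj(n,P)-[x0,y0]+.5)*f-.5).round().astype(int); cv2.polylines(c,[p],True,(255,255,0) if P[0,2]>.03 else (0,255,255),1)
    return c
E
python3 - <<'E'
from ov import *
A=np.array
P=box(A([.413,.337]),25,(.055,.063,.102))
a=show("scene",P,145,180,85,75,5,""); b=show("top",P,125,165,65,75,5,"")
cv2.imwrite("pics/cart.png",np.hstack([a,b]))
E
```

```text
board c [0.52761221 0.01612149 0.012     ] edges [0.20116224 0.10930912 0.20183586 0.10834451]
ydir deg 85.74409782890422
mats [[ 0.53073097  0.06061554  0.015     ]
 [ 0.52406729 -0.0270306   0.015     ]]
pop [[ 0.45127625 -0.20705257  0.102     ]]
mint [ 0.4648733  -0.39979607  0.02      ] [0.10063374 0.05758133 0.09795879 0.06285446]
mint y deg 112.00041369200129
jar [[0.4724676  0.24550891 0.096     ]]
orange/turq [[0.42250925 0.15166787 0.096     ]
 [0.45848185 0.51171683 0.096     ]]
bell,stamp,tape [[ 0.58574515 -0.21348836  0.04      ]
 [ 0.60059013 -0.36660403  0.03      ]] [[0.57806875 0.22904323 0.048     ]]
```

View pics/cart.png

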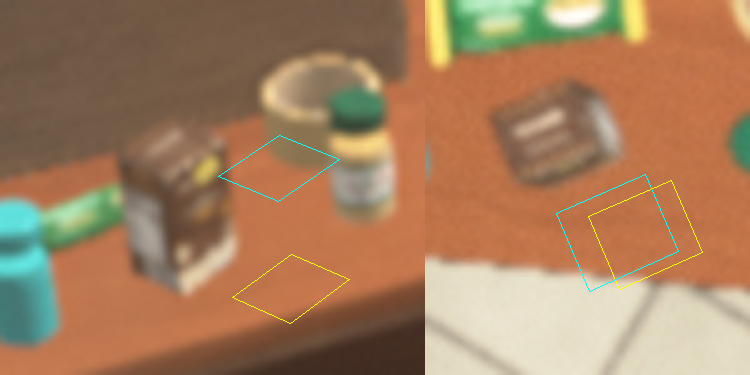

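The overlay guess was off, but the carton is clear. In the scene crop its bottom corners are at about (132,270), (183,293) and (236,243). I fit the pose from those.

```bash
python3 - <<'E'
from ov import *
A=np.array
p=[[145+(c+.5)/5-.5,180+(r+.5)/5-.5] for c,r in [(132,270),(183,293),(236,243)]]
w=px2w("scene",p,0.0);print(w,np.linalg.norm(np.diff(w,axis=0),axis=1), [np.degrees(np.arctan2(*(d[1::-1]))) for d in np.diff(w,axis=0)])
c=(w[0]+w[2])/2;print(c)
print("top centre", px2w("top",[[125+(548-425)/5,165+135/5]],.1))
P=box(A([.459,.364]),22,(.055,.063,.099))
a=show("scene",P,145,180,85,75,5,""); b=show("top",P,125,165,65,75,5,"")
# other objects in top and scene
P2=cyl([.4513,-.207],.035,0,.102)+box(A([.465,-.400]),22,(.065,.102,.02))+cyl([.4725,.2455],.0215,0,.096)+box(A([.5275,.0162]),-4.3,(.11,.2,.012))
c=show("top",P2,180,150,220,75,3,"")
c=np.hstack([c,np.zeros((c.shape[0],750-c.shape[1],3),np.uint8)])
cv2.imwrite("pics/cart2.png",np.vstack([np.hstack([a,b]),c]))
E
```

```text
[[0.49191955 0.42719751 0.        ]
 [0.44649592 0.40558763 0.        ]
 [0.48462086 0.34914898 0.        ]] [0.05030203 0.06810897] [np.float64(-154.55765466509445), np.float64(-55.9605316461036)]
[0.48827021 0.38817325 0.        ]
top centre [[0.47364519 0.38317038 0.1       ]]
```

View pics/cart2.png

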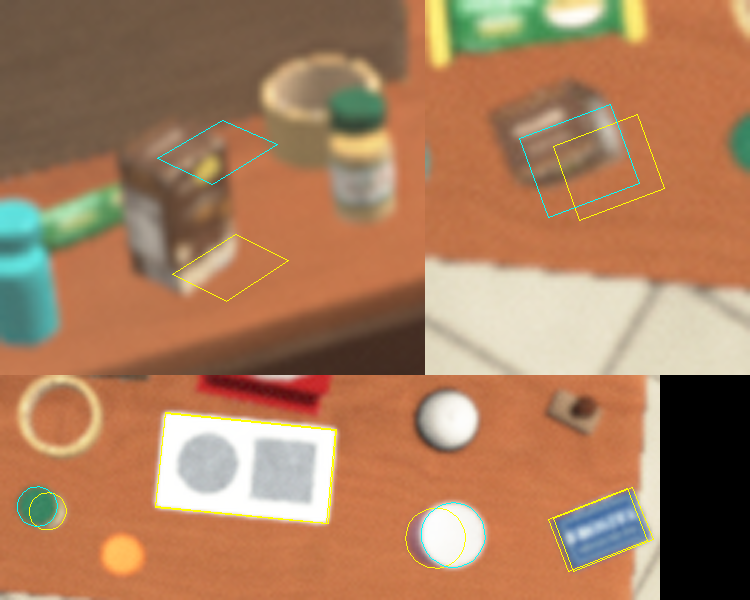

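Board, pop tin, mint tin and jar overlays match in the top view. The carton is about 20 mm farther out, near (0.48, 0.386) with yaw about 27°. Starting with the pop tin.

```bash
cat > go.py <<'E'
import sys
from h import *
# go.py x y z yaw_deg : shift in tool axes (mm) and turn about tool z from the measured pose
x,y,z,yaw=map(float,sys.argv[1:5])
s=observe();Rc=R.from_rotvec(s["eef_rot"]);Rt=R.from_euler("z",yaw,degrees=True)*R.from_euler("x",180,degrees=True)
print("t %.1f pos"%s["clock"],np.round(s["ee_pos"],4),"yaw",np.degrees(np.arctan2(*Rc.as_matrix()[1::-1,0])).round(1),"gap",np.round(s["finger_gap"],4),"F",np.round(s["ft_force"],1),"grip",np.round(s["grasp_force"],1),"q",np.round(s["qpos"],2))
print("shift mm",(Rc.inv().apply(np.array([x,y,z])-s["ee_pos"])*1000).round(1),"turn",np.degrees((Rc.inv()*Rt).as_rotvec()).round(1))
E
python3 go.py .4513 -.207 .2 0
python3 - <<'E'
from h import *
print("gumball base front",px2w("scene",[[c/1.5,r/1.5] for c,r in [(351,270),(377,285),(408,274)]],0.))
E
```

```text
t 0.4 pos [ 0.178  -0.599   0.2414] yaw 16.5 gap 0.087 F [-0.2 -0.2  0.3] grip 0.0 q [-1.46  0.53  1.43 -0.    1.18 -0.18]
shift mm [ 373.6 -297.9   41.5] turn [-0.   0.  16.5]
gumball base front [[ 0.73128605  0.04779945  0.        ]
 [ 0.61518064  0.02564712  0.        ]
 [ 0.62385007 -0.08150694  0.        ]]
```

```bash
python3 -m creep '[[0.02,-0.015,0,0,0,2,1],[0.055,-0.04,0,0,0,4,1],[0.09,-0.07,0,0,0,7,1],[0.125,-0.1,0,0,0,10,1],[0.16,-0.13,0,0,0,13,1],[0.195,-0.155,0,0,0,16.5,1],[0.23,-0.185,0,0,0,16.5,1],[0.265,-0.21,0,0,0,16.5,1],[0.3,-0.24,0,0,0,16.5,1],[0.335,-0.265,0.01,0,0,16.5,1],[0.36,-0.285,0.025,0,0,16.5,1],[0.3736,-0.298,0.04,0,0,16.5,1],[0.3736,-0.298,0.04,0,0,16.5,1],[0.3736,-0.298,0.04,0,0,16.5,1]]' && python3 go.py .4513 -.207 .065 0
python3 - <<'E'
from ov import *
P2=cyl([.4513,-.207],.035,0,.102)
a=show("scene",P2,230,110,150,120,5,"");cv2.imwrite("pics/s1.png",a)
E
```

```text
clock: 1.8
ee_pos: [0.4514, -0.207, 0.2016]
eef_rot: [3.141, 0.003, -0.001]
ft_force: [0.4, 0.2, -0.1]
finger_gap: 0.0867
grasp_force: 0.0
t 1.8 pos [ 0.4514 -0.207   0.2016] yaw 0.1 gap 0.0867 F [ 0.4  0.2 -0.1] grip 0.0 q [-0.66  0.41  1.79 -0.    0.94  0.91]
shift mm [-0.000e+00 -1.000e-01  1.366e+02] turn [0.  0.  0.1]
```

View pics/s1.png

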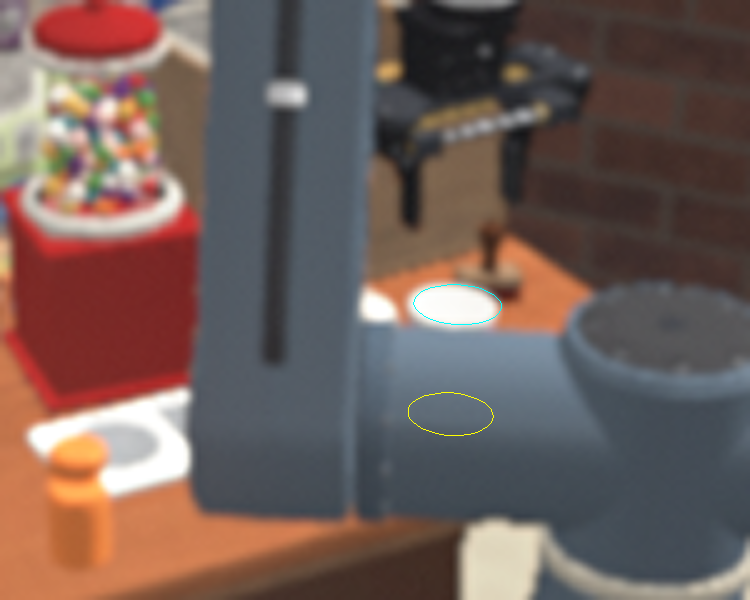

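The scene overlay confirms the tin top at about (457,305) in the crop, and the gripper hangs above it. Descending and closing.

```bash
python3 -m creep '[[0,0,0.03,0,0,0,1],[0,0,0.06,0,0,0,1],[0,0,0.09,0,0,0,1],[0,0,0.11,0,0,0,1],[0,0,0.125,0,0,0,1],[0,0,0.137,0,0,0,1],[0,0,0.137,0,0,0,1],[0,0,0.137,0,0,0,0],[0,0,0.137,0,0,0,0],[0,0,0.137,0,0,0,0],[0,0,0.137,0,0,0,0],[0,0,0.137,0,0,0,0],[0,0,0.137,0,0,0,0],[0,0,0.137,0,0,0,0],[0,0,0.137,0,0,0,0]]' && python3 go.py .5308 .0603 .20 -4.3
```

```text
clock: 3.35
ee_pos: [0.4516, -0.2071, 0.0653]
eef_rot: [3.141, 0.001, 0.001]
ft_force: [0.3, 0.8, 6.3]
finger_gap: 0.0666
grasp_force: 30.0
t 3.4 pos [ 0.4516 -0.2071  0.0653] yaw 0.0 gap 0.0666 F [0.3 0.8 6.3] grip 30.0 q [-0.66  0.66  1.89  0.    0.59  0.91]
shift mm [  79.5 -267.2 -134.7] turn [ 0.  -0.1  4.3]
```

```bash
python3 -m creep '[[0,0,-0.02,0,0,0,0],[0,0,-0.05,0,0,0,0],[0,0,-0.08,0,0,0,0],[0.01,-0.025,-0.08,0,0,0,0],[0.02,-0.06,-0.08,0,0,1,0],[0.03,-0.095,-0.08,0,0,2,0],[0.04,-0.13,-0.08,0,0,3,0],[0.05,-0.165,-0.08,0,0,4,0],[0.06,-0.2,-0.08,0,0,4.3,0],[0.07,-0.23,-0.08,0,0,4.3,0],[0.077,-0.255,-0.08,0,0,4.3,0],[0.0795,-0.2672,-0.08,0,0,4.3,0],[0.0795,-0.2672,-0.08,0,0,4.3,0],[0.0795,-0.2672,-0.08,0,0,4.3,0]]' && python3 go.py .5308 .0603 .081 -4.3
```

```text
clock: 4.75
ee_pos: [0.53, 0.0597, 0.1443]
eef_rot: [3.139, -0.116, -0.002]
ft_force: [-0.3, -0.6, -2.5]
finger_gap: 0.0666
grasp_force: 30.0
t 4.8 pos [0.53   0.0597 0.1443] yaw -4.2 gap 0.0666 F [-0.3 -0.6 -2.5] grip 30.0 q [-0.1   0.55  1.75 -0.    0.84  1.55]
shift mm [ 0.8 -0.7 63.3] turn [0.  0.1 0.1]
```

```bash
python3 -m creep '[[0,0,0.02,0,0,0,0],[0.0005,-0.0005,0.04,0,0,0,0],[0.0005,-0.0005,0.052,0,0,0,0],[0.0005,-0.0005,0.058,0,0,0,0],[0.0005,-0.0005,0.061,0,0,0,0],[0.0005,-0.0005,0.063,0,0,0,0],[0.0005,-0.0005,0.063,0,0,0,0],[0.0005,-0.0005,0.063,0,0,0,0]]' && python3 go.py .5308 .0603 .0803 -4.3
```

```text
clock: 5.55
ee_pos: [0.5315, 0.0607, 0.0821]
eef_rot: [3.139, -0.116, 0.002]
ft_force: [0.7, 0.2, -2.3]
finger_gap: 0.0665
grasp_force: 30.0
t 5.5 pos [0.5315 0.0607 0.0821] yaw -4.2 gap 0.0665 F [ 0.7  0.2 -2.3] grip 30.0 q [-0.1   0.65  1.79 -0.    0.7   1.55]
shift mm [-0.7  0.4  1.8] turn [ 0.  -0.1  0.1]
```

Still hanging (Fz -2.3). Lower 2 mm, then open and rise.

```bash
python3 -m creep '[[-0.0005,0,0.001,0,0,0,0],[-0.0005,0,0.002,0,0,0,0],[-0.0005,0,0.002,0,0,0,0],[-0.0005,0,0.002,0,0,0,1],[-0.0005,0,0.002,0,0,0,1],[-0.0005,0,0.002,0,0,0,1],[-0.0005,0,0.002,0,0,0,1],[-0.0005,0,-0.02,0,0,0,1],[-0.0005,0,-0.05,0,0,0,1],[-0.0005,0,-0.09,0,0,0,1],[-0.0005,0,-0.13,0,0,0,1],[-0.0005,0,-0.16,0,0,0,1],[-0.0005,0,-0.16,0,0,0,1]]' && python3 go.py .480 .386 .23 117
```

```text
clock: 6.85
ee_pos: [0.5335, 0.0606, 0.246]
eef_rot: [3.139, -0.116, 0.016]
ft_force: [-0.2, -0.4, -0.0]
finger_gap: 0.087
grasp_force: 0.0
t 6.8 pos [0.5335 0.0606 0.246 ] yaw -4.2 gap 0.087 F [-0.2 -0.4 -0. ] grip 0.0 q [-0.1   0.4   1.66  0.    1.08  1.55]
shift mm [ -77.6 -320.6   15.2] turn [   0.6   -0.3 -121.2]
```

```bash
python3 -m creep '[[-0.03,0,0,0,0,0,1],[-0.07,-0.01,0,0,0,-4,1],[-0.095,-0.03,0,0,0,-12,1],[-0.095,-0.06,0,0,0,-20,1],[-0.095,-0.09,0,0,0,-28,1],[-0.095,-0.12,0,0,0,-36,1],[-0.095,-0.15,0,0,0,-44,1],[-0.095,-0.18,0,0,0,-52,1],[-0.095,-0.21,0,0,0,-60,1],[-0.095,-0.24,0,0,0,-68,1],[-0.09,-0.26,0,0,0,-76,1],[-0.085,-0.28,0,0,0,-84,1],[-0.08,-0.3,0,0,0,-92,1],[-0.0776,-0.31,0,0,0,-100,1],[-0.0776,-0.3206,0,0,0,-108,1],[-0.0776,-0.3206,0.015,0,0,-116,1],[-0.0776,-0.3206,0.015,0,0,-121.3,1],[-0.0776,-0.3206,0.015,0,0,-121.3,1],[-0.0776,-0.3206,0.015,0,0,-121.3,1]]' && python3 go.py .480 .386 .06 117
python3 - <<'E'
from ov import *
P=box(np.array([.480,.386]),27,(.055,.063,.1))
a=show("scene",P,140,160,85,95,5,""); b=show("top",P+cyl([.5308,.0603],.035,.015,.102),125,155,65,95,5,"")
cv2.imwrite("pics/s2.png",np.hstack([a,b]))
E
```

```text
clock: 8.75
ee_pos: [0.4767, 0.386, 0.2257]
eef_rot: [-1.643, -2.677, 0.002]
ft_force: [0.5, -0.4, 0.2]
finger_gap: 0.0871
grasp_force: 0.0
t 8.8 pos [0.4767 0.386  0.2257] yaw 116.9 gap 0.0871 F [ 0.5 -0.4  0.2] grip 0.0 q [0.5  0.53 1.48 0.   1.13 0.03]
shift mm [ -1.5   3.2 165.7] turn [-0.1  0.  -0.1]
```

View pics/s2.png

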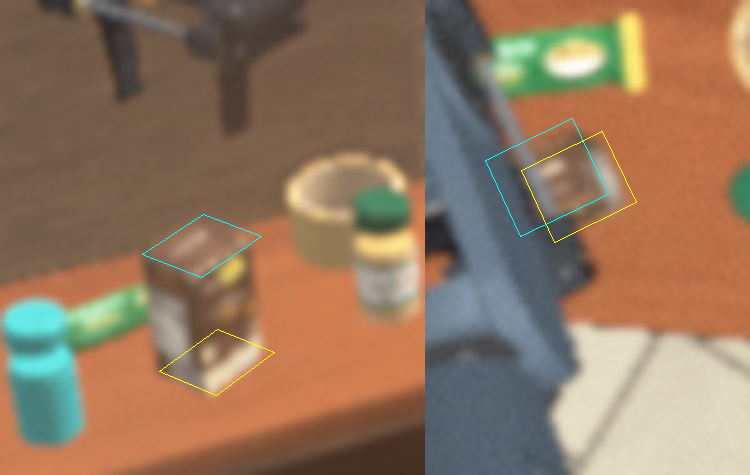

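Scene overlay fits the carton: bottom corners at (155,370), (210,392) and (262,345) in the crop, a few px left of the model. I shift the estimate about 4 mm in +y and grasp.

```bash
python3 go.py .4825 .390 .06 117
```

```text
t 8.8 pos [0.477  0.3861 0.2263] yaw 117.0 gap 0.0872 F [0.2 0.  0.6] grip 0.0 q [0.5  0.53 1.48 0.   1.13 0.03]
shift mm [  1.    6.7 166.3] turn [-0. -0. -0.]
```

```bash
python3 -m creep '[[0.001,0.0067,0.02,0,0,0,1],[0.001,0.0067,0.05,0,0,0,1],[0.001,0.0067,0.08,0,0,0,1],[0.001,0.0067,0.11,0,0,0,1],[0.001,0.0067,0.135,0,0,0,1],[0.001,0.0067,0.155,0,0,0,1],[0.001,0.0067,0.166,0,0,0,1],[0.001,0.0067,0.166,0,0,0,1],[0.001,0.0067,0.166,0,0,0,0],[0.001,0.0067,0.166,0,0,0,0],[0.001,0.0067,0.166,0,0,0,0],[0.001,0.0067,0.166,0,0,0,0],[0.001,0.0067,0.166,0,0,0,0],[0.001,0.0067,0.166,0,0,0,0],[0.001,0.0067,0.166,0,0,0,0],[0.001,0.0067,0.166,0,0,0,0]]' && python3 go.py .48 .386 .2 117
python3 - <<'E'
from ov import *
s=observe();c=s["ee_pos"]
P=box(np.array(c),27,(.055,.063,.1))
a=show("scene",P,140,160,85,95,6,"");im=read_camera("scene");b=show("scene",[],140,160,45,95,6,"",im)
cv2.imwrite("pics/s3.png",a)
E
```

```text
clock: 10.45
ee_pos: [0.4825, 0.3902, 0.0611]
eef_rot: [1.64, 2.679, 0.0]
ft_force: [-0.7, -1.2, 5.7]
finger_gap: 0.0549
grasp_force: 30.0
t 10.4 pos [0.4825 0.3902 0.0611] yaw 117.0 gap 0.0549 F [-0.7 -1.2  5.7] grip 30.0 q [0.5  0.76 1.57 0.   0.81 0.03]
shift mm [  -2.6   -4.1 -138.9] turn [ 0. -0.  0.]
```

View pics/s3.png

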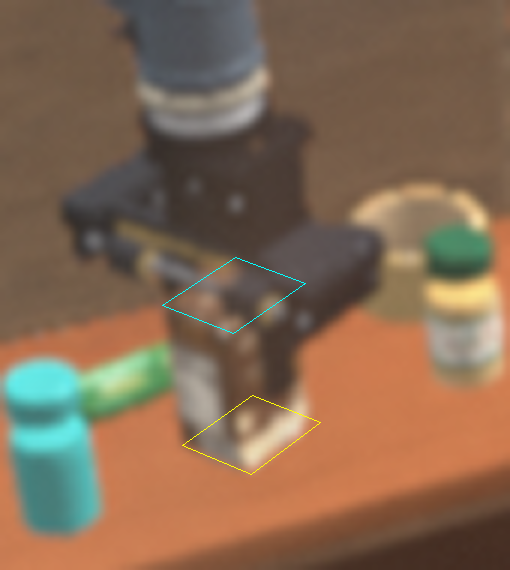

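```bash
python3 -m creep '[[0,0,-0.03,0,0,0,0],[0,0,-0.07,0,0,0,0],[0,0,-0.11,0,0,0,0],[0,0,-0.15,0,0,0,0],[-0.004,-0.026,-0.15,0,0,0,0],[-0.0074,-0.0515,-0.15,0,0,-5,0],[-0.04,-0.068,-0.15,0,0,-11,0],[-0.072,-0.0845,-0.15,0,0,-17,0],[-0.104,-0.101,-0.15,0,0,-23,0],[-0.136,-0.117,-0.15,0,0,-29,0],[-0.168,-0.133,-0.15,0,0,-35,0],[-0.2,-0.149,-0.15,0,0,-41,0],[-0.232,-0.165,-0.15,0,0,-47,0],[-0.264,-0.182,-0.15,0,0,-53,0],[-0.296,-0.198,-0.15,0,0,-58.7,0],[-0.3282,-0.2149,-0.15,0,0,-58.7,0],[-0.349,-0.194,-0.15,0,0,-58.7,0],[-0.37,-0.173,-0.15,0,0,-58.7,0],[-0.3909,-0.1524,-0.15,0,0,-58.7,0],[-0.3909,-0.1524,-0.15,0,0,-58.7,0]]' && python3 go.py .5242 -.0275 .076 175.7
python3 - <<'E'
from ov import *
c=observe()["ee_pos"]
b=show("scene",cyl([.5308,.0603],.035,.015,.102),200,130,110,95,7,"")
cv2.imwrite("pics/s4.png",b)
E
```

```text
clock: 12.55
ee_pos: [0.5292, -0.0294, 0.2107]
eef_rot: [0.119, 3.133, -0.002]
ft_force: [-0.1, 1.1, -0.9]
finger_gap: 0.0553
grasp_force: 30.0
t 12.6 pos [ 0.5292 -0.0294  0.2107] yaw 175.7 gap 0.0553 F [-0.1  1.1 -0.9] grip 30.0 q [-0.27  0.44  1.71 -0.    0.99 -1.76]
shift mm [  6.    1.7 134.7] turn [-0.1  0.4 -0. ]
```

View pics/s4.png

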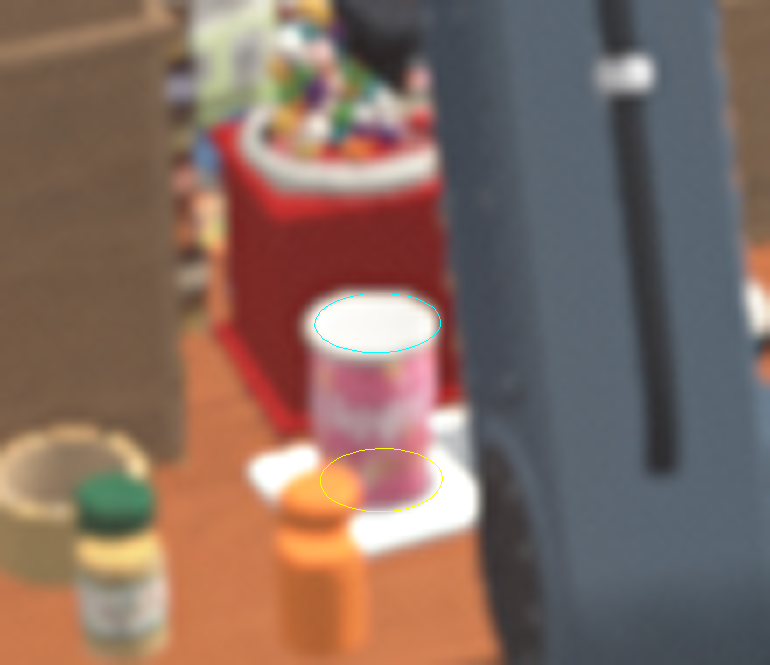

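The pop tin stands on the round mat, within about 2 mm of the overlay, with its top at (372,325) in the crop. I lower the carton.

```bash
python3 -m creep '[[0,0,0,0,0,0,0],[0,0,0,0,0,0,0]]' && python3 go.py .5242 -.0275 .0765 175.7
```

```text
clock: 12.8
ee_pos: [0.5231, -0.0267, 0.2102]
eef_rot: [-0.116, -3.138, -0.001]
ft_force: [-0.2, 1.5, 0.7]
finger_gap: 0.0545
grasp_force: 30.0
t 12.8 pos [ 0.5231 -0.0267  0.2102] yaw 175.8 gap 0.0545 F [-0.2  1.5  0.7] grip 30.0 q [-0.26  0.44  1.72  0.    0.99 -1.76]
shift mm [ -1.4  -0.8 133.7] turn [ 0.  -0.1  0.1]
```

```bash
python3 -m creep '[[-0.0003,0,0.03,0,0,0,0],[-0.0003,0,0.06,0,0,0,0],[-0.0003,0,0.09,0,0,0,0],[-0.0003,0,0.11,0,0,0,0],[-0.0003,0,0.12,0,0,0,0],[-0.0003,0,0.127,0,0,0,0],[-0.0003,0,0.131,0,0,0,0],[-0.0003,0,0.134,0,0,0,0],[-0.0003,0,0.134,0,0,0,0]]' && python3 go.py .5242 -.0275 .0765 175.7
```

```text
clock: 13.7
ee_pos: [0.5251, -0.0274, 0.077]
eef_rot: [0.116, 3.139, -0.0]
ft_force: [0.4, 0.7, 0.1]
finger_gap: 0.0549
grasp_force: 30.0
t 13.7 pos [ 0.5251 -0.0274  0.077 ] yaw 175.7 gap 0.0549 F [0.4 0.7 0.1] grip 30.0 q [-0.26  0.65  1.81  0.    0.67 -1.76]
shift mm [ 0.9 -0.2  0.5] turn [-0.   0.1  0. ]
```

```bash
python3 -m creep '[[0,0,0.001,0,0,0,0],[0,0,0.0013,0,0,0,0],[0,0,0.0013,0,0,0,0.75],[0,0,0.0013,0,0,0,0.75],[0,0,0.0013,0,0,0,0.75],[0,0,0.0013,0,0,0,0.75],[0,0,-0.01,0,0,0,0.75],[0,0,-0.03,0,0,0,0.75],[0,0,-0.06,0,0,0,0.75],[0,0,-0.1,0,0,0,0.75],[0,0,-0.14,0,0,0,0.75],[0,0,-0.17,0,0,0,1],[0,0,-0.17,0,0,0,1]]' && python3 go.py .465 -.400 .2 112
```

```text
clock: 15.0
ee_pos: [0.5276, -0.0279, 0.2519]
eef_rot: [0.116, 3.129, -0.004]
ft_force: [1.0, -0.3, -0.9]
finger_gap: 0.0744
grasp_force: 0.0
t 15.0 pos [ 0.5276 -0.0279  0.2519] yaw 175.8 gap 0.0744 F [ 1.  -0.3 -0.9] grip 0.0 q [-0.26  0.38  1.67  0.    1.08 -1.76]
shift mm [  35.5 -375.6   52.3] turn [ 0.2  0.6 63.8]
```

```bash
python3 -m creep '[[0.015,-0.03,0,0,0,4,1],[0.03,-0.065,0,0,0,8,1],[0.06,-0.1,0,0,0,14,1],[0.06,-0.135,0,0,0,20,1],[0.06,-0.17,0,0,0,26,1],[0.06,-0.205,0,0,0,32,1],[0.06,-0.24,0,0,0,38,1],[0.06,-0.275,0,0,0,44,1],[0.06,-0.31,0,0,0,50,1],[0.05,-0.34,0,0,0,56,1],[0.04,-0.365,0.02,0,0,61,1],[0.0355,-0.3756,0.05,0,0,63.8,1],[0.0355,-0.3756,0.05,0,0,63.8,1],[0.0355,-0.3756,0.05,0,0,63.8,1],[0.0355,-0.3756,0.05,0,0,63.8,1]]' && python3 go.py .465 -.400 .022 112
python3 - <<'E'
from ov import *
for z in (.12,.15,.18,.21): print(z,px2w("top",[[272,151]],z).round(3),px2w("scene",[[249,157]],z).round(3))
P=cyl([.5308,.0603],.035,.015,.102)+box(np.array([.5242,-.0275]),85.7,(.055,.063,.1),.015)
im=read_camera("scene");a=show("scene",P,200,130,110,110,5,"",im)
b=show("top",P,235,130,50,110,5,"")
cv2.imwrite("pics/s5.png",np.hstack([a,b]))
E
```

```text
clock: 16.5
ee_pos: [0.4616, -0.3985, 0.1975]
eef_rot: [1.756, 2.605, -0.0]
ft_force: [0.1, -0.1, 0.5]
finger_gap: 0.0871
grasp_force: 0.0
t 16.5 pos [ 0.4616 -0.3985  0.1975] yaw 112.0 gap 0.0871 F [ 0.1 -0.1  0.5] grip 0.0 q [-0.9   0.56  1.52  0.    1.07 -1.28]
shift mm [ -2.6   2.5 175.6] turn [0. 0. 0.]
0.12 [[ 0.614 -0.011  0.12 ]] [[ 0.68  -0.002  0.12 ]]
0.15 [[ 0.609 -0.009  0.15 ]] [[0.625 0.027 0.15 ]]
0.18 [[ 0.605 -0.007  0.18 ]] [[0.57  0.057 0.18 ]]
0.21 [[ 0.6   -0.006  0.21 ]] [[0.515 0.086 0.21 ]]
```

View pics/s5.png

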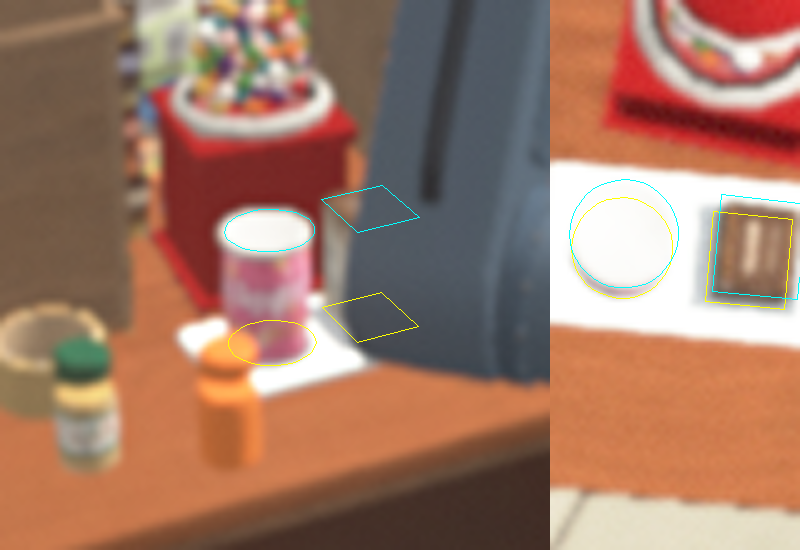

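Top view shows the tin and carton on their mats within about 2 mm of the overlays. The gumball collar front is near x=0.608 at z≈0.155, so the mint tin goes about 7 mm toward the robot to keep the gripper body clear. Now I grasp the mint tin.

```bash
python3 -m creep '[[-0.001,0.001,0.03,0,0,0,1],[-0.001,0.001,0.06,0,0,0,1],[-0.001,0.001,0.09,0,0,0,1],[-0.001,0.001,0.12,0,0,0,1],[-0.001,0.001,0.145,0,0,0,1],[-0.001,0.001,0.16,0,0,0,1],[-0.001,0.001,0.17,0,0,0,1],[-0.001,0.001,0.175,0,0,0,1],[-0.001,0.001,0.175,0,0,0,1],[-0.001,0.001,0.175,0,0,0,1]]' && python3 go.py .465 -.400 .022 112
python3 - <<'E'
from ov import *
P=box(np.array([.465,-.4]),22,(.065,.102,.02),0)
b=show("top",P,335,150,100,90,7,"")
cv2.imwrite("pics/s6.png",b)
E
```

```text
clock: 17.6
ee_pos: [0.4634, -0.4004, 0.0225]
eef_rot: [1.757, 2.602, -0.001]
ft_force: [0.5, -0.5, -0.2]
finger_gap: 0.0872
grasp_force: 0.0
t 17.6 pos [ 0.4634 -0.4004  0.0225] yaw 112.0 gap 0.0872 F [ 0.5 -0.5 -0.2] grip 0.0 q [-0.89  0.81  1.6   0.    0.72 -1.28]
shift mm [-0.3  1.6  0.5] turn [ 0.   0.1 -0. ]
```

View pics/s6.png

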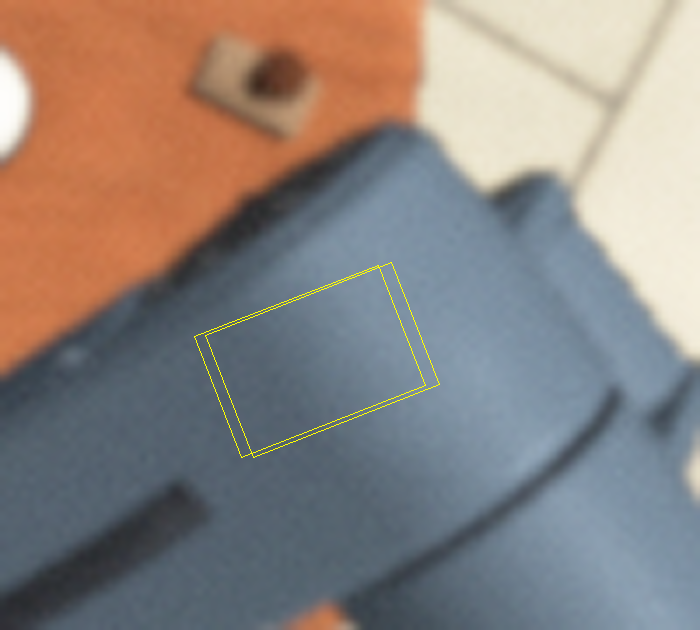

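The arm covers the mint tin, and the stamp at (260,85) is undisturbed. No contact force, so the fingers straddle it. Closing.

```bash
python3 -m creep '[[0,0.001,0,0,0,0,0],[0,0.001,0,0,0,0,0],[0,0.001,0,0,0,0,0],[0,0.001,0,0,0,0,0],[0,0.001,0,0,0,0,0],[0,0.001,0,0,0,0,0],[0,0.001,0,0,0,0,0],[0,0.001,-0.02,0,0,0,0],[0,0.001,-0.05,0,0,0,0],[0,0.001,-0.08,0,0,0,0],[0,0.001,-0.11,0,0,0,0],[0,0.001,-0.14,0,0,0,0],[0,0.001,-0.17,0,0,0,0],[0,0.001,-0.17,0,0,0,0],[0,0.001,-0.17,0,0,0,0]]' && python3 go.py .5205 .0169 .195 85.7
```

```text
clock: 19.15
ee_pos: [0.4636, -0.3993, 0.1916]
eef_rot: [1.758, 2.604, -0.0]
ft_force: [-0.5, 0.5, -1.7]
finger_gap: 0.0628
grasp_force: 30.0
t 19.1 pos [ 0.4636 -0.3993  0.1916] yaw 111.9 gap 0.0628 F [-0.5  0.5 -1.7] grip 30.0 q [-0.89  0.57  1.52 -0.    1.06 -1.28]
shift mm [364.8 208.4  -3.5] turn [-0.   0.  26.2]
```

```bash
python3 -m creep '[[0.02,0.007,0,0,0,1,0],[0.05,0.018,0,0,0,3,0],[0.085,0.031,0,0,0,5,0],[0.12,0.044,0,0,0,8,0],[0.155,0.057,0,0,0,11,0],[0.19,0.07,0,0,0,14,0],[0.225,0.082,0,0,0,17,0],[0.26,0.095,0,0,0,20,0],[0.295,0.108,0,0,0,23,0],[0.33,0.121,0,0,0,26.2,0],[0.365,0.134,0,0,0,26.2,0],[0.385,0.141,0,0,0,26.2,0],[0.391,0.143,0,0,0,26.2,0],[0.385,0.158,0,0,0,26.2,0],[0.378,0.176,0,0,0,26.2,0],[0.371,0.194,0,0,0,26.2,0],[0.366,0.205,0,0,0,26.2,0],[0.3648,0.2084,0,0,0,26.2,0],[0.3648,0.2084,0,0,0,26.2,0],[0.3648,0.2084,0,0,0,26.2,0]]' && python3 go.py .5205 .0169 .139 85.7
python3 - <<'E'
from ov import *
im=read_camera("scene");a=show("scene",[],180,90,130,130,4,"",im)
b=show("top",box(np.array([.5205,.0169]),-4.3,(.065,.102,.02),.168),225,130,70,130,4,"")
cv2.imwrite("pics/s7.png",np.hstack([a,b]))
E
```

```text
clock: 21.15
ee_pos: [0.5195, 0.0167, 0.1911]
eef_rot: [-2.301, -2.136, 0.002]
ft_force: [-0.7, 0.1, -1.3]
finger_gap: 0.0626
grasp_force: 30.0
t 21.1 pos [0.5195 0.0167 0.1911] yaw 85.7 gap 0.0626 F [-0.7  0.1 -1.3] grip 30.0 q [-0.18  0.46  1.75 -0.    0.94 -0.11]
shift mm [ 0.2  1.1 52.1] turn [-0.1 -0.   0. ]
```

View pics/s7.png

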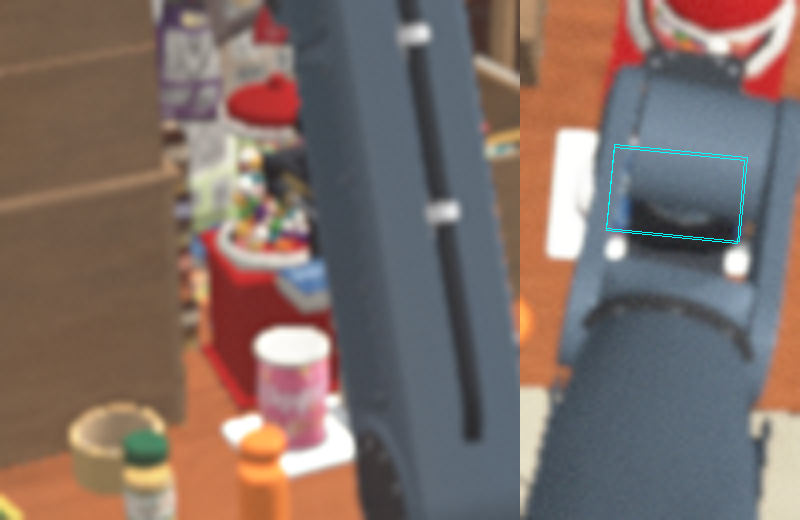

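The mint tin hangs over the board. In the top crop the gripper end at (690,55) comes close to the gumball collar, with no force yet. Descending slowly while watching forces.

```bash
python3 -m creep '[[0,0.0005,0.005,0,0,0,0],[0,0.0005,0.01,0,0,0,0],[0,0.0005,0.015,0,0,0,0],[0,0.0005,0.02,0,0,0,0],[0,0.0005,0.025,0,0,0,0],[0,0.0005,0.03,0,0,0,0],[0,0.0005,0.035,0,0,0,0],[0,0.0005,0.04,0,0,0,0],[0,0.0005,0.045,0,0,0,0],[0,0.0005,0.047,0,0,0,0],[0,0.0005,0.047,0,0,0,0]]' && python3 go.py .5205 .0169 .1375 85.7
```

```text
clock: 22.35
ee_pos: [0.521, 0.0168, 0.1442]
eef_rot: [-2.302, -2.137, 0.001]
ft_force: [0.1, 0.4, -1.8]
finger_gap: 0.0623
grasp_force: 30.0
t 22.4 pos [0.521  0.0168 0.1442] yaw 85.7 gap 0.0623 F [ 0.1  0.4 -1.8] grip 30.0 q [-0.18  0.53  1.78  0.    0.83 -0.11]
shift mm [ 0.1 -0.5  6.7] turn [-0. -0.  0.]
```

No contact with the gumball machine. Going down to rest.

```bash
python3 -m creep '[[0,0,0.002,0,0,0,0],[0,0,0.004,0,0,0,0],[0,0,0.0055,0,0,0,0],[0,0,0.0065,0,0,0,0],[0,0,0.0065,0,0,0,0],[0,0,0.0065,0,0,0,0]]' && python3 go.py .5205 .0169 .1375 85.7
```

```text
clock: 22.95
ee_pos: [0.5213, 0.0168, 0.1381]
eef_rot: [2.302, 2.137, 0.0]
ft_force: [0.5, -0.1, -0.4]
finger_gap: 0.0626
grasp_force: 30.0
t 22.9 pos [0.5213 0.0168 0.1381] yaw 85.7 gap 0.0626 F [ 0.5 -0.1 -0.4] grip 30.0 q [-0.18  0.54  1.79 -0.    0.81 -0.11]
shift mm [ 0.1 -0.8  0.6] turn [0. 0. 0.]
```

```bash
python3 -m creep '[[0,0,0.0006,0,0,0,0],[0,0,0.0006,0,0,0,0],[0,0,0.0006,0,0,0,0.9],[0,0,0.0006,0,0,0,0.9],[0,0,0.0006,0,0,0,0.9],[0,0,0.0006,0,0,0,0.9],[0,0,-0.01,0,0,0,0.9],[0,0,-0.03,0,0,0,0.9],[0,0,-0.06,0,0,0,0.9],[0,0,-0.1,0,0,0,1],[0,0,-0.13,0,0,0,1],[0,0,-0.13,0,0,0,1]]' && python3 go.py .4725 .2455 .22 0
```

```text
clock: 24.15
ee_pos: [0.5242, 0.0164, 0.2734]
eef_rot: [2.296, 2.132, 0.011]
ft_force: [0.1, 0.1, 0.3]
finger_gap: 0.0865
grasp_force: 0.0
t 24.1 pos [0.5242 0.0164 0.2734] yaw 85.8 gap 0.0865 F [0.1 0.1 0.3] grip 0.0 q [-0.18  0.35  1.65  0.    1.13 -0.11]
shift mm [224.7 -69.1  52.4] turn [ 0.6 -0.4 85.8]
```

```bash
python3 -m creep '[[0,-0.03,0,0,0,0,1],[0,-0.07,0,0,0,0,1],[0.02,-0.1,0,0,0,6,1],[0.04,-0.11,0,0,0,14,1],[0.06,-0.11,0,0,0,22,1],[0.08,-0.11,0,0,0,30,1],[0.1,-0.11,0,0,0,38,1],[0.12,-0.11,0,0,0,46,1],[0.14,-0.11,0,0,0,54,1],[0.16,-0.1,0,0,0,62,1],[0.18,-0.09,0,0,0,70,1],[0.2,-0.08,0,0,0,78,1],[0.215,-0.072,0.01,0,0,86,1],[0.2247,-0.0691,0.03,0,0,90,1],[0.2247,-0.0691,0.05,0,0,90,1],[0.2247,-0.0691,0.05,0,0,90,1],[0.2247,-0.0691,0.05,0,0,90,1]]' && python3 go.py .4725 .2455 .060 -4.3
python3 - <<'E'
from ov import *
for n,roi in(("scene",(200,180,60,60)),("top",(170,170,60,60))):
    x,y,w,h=roi;im=read_camera(n)[y:y+h,x:x+w];hs=cv2.cvtColor(im,cv2.COLOR_RGB2HSV)
    m=cv2.inRange(hs,(60,90,30),(88,255,170));k,l,st,ce=cv2.connectedComponentsWithStats(m);i=1+st[1:,4].argmax() if k>1 else 0
    p=ce[i]+[x,y];print(n,st[i],p,px2w(n,[p],.088 if n=="scene" else .096))
im=read_camera("scene")[150:220,220:320];hs=cv2.cvtColor(im,cv2.COLOR_RGB2HSV)
m=cv2.inRange(hs,(95,100,80),(120,255,255));k,l,st,ce=cv2.connectedComponentsWithStats(m);print([(s.tolist(),c.round()) for s,c in zip(st,ce) if s[4]>20])
print(proj("scene",[[.5205,.0169,.135]]),(proj("scene",np.vstack(box(np.array([.5205,.0169]),-4.3,(.065,.102,.02),.115))).round()-[220,150]).tolist())
E
```

```text
clock: 25.85
ee_pos: [0.4685, 0.2458, 0.2177]
eef_rot: [3.139, -0.116, -0.003]
ft_force: [-0.3, 0.2, -0.2]
finger_gap: 0.0867
grasp_force: 0.0
t 25.9 pos [0.4685 0.2458 0.2177] yaw -4.3 gap 0.0867 F [-0.3  0.2 -0.2] grip 0.0 q [ 0.27  0.43  1.7  -0.    1.01  1.92]
shift mm [ 4.300e+00 -1.000e-01  1.577e+02] turn [0.  0.1 0. ]
scene [12 18  9  6 34] [216.11764706 200.58823529] [[0.48095268 0.24605108 0.088     ]]
top [   0    0   60   60 3600] [199.5 199.5] [[0.45315383 0.22048802 0.096     ]]
[([0, 0, 100, 70, 6971], array([50., 35.])), ([35, 20, 12, 5, 29], array([41., 22.]))]
[[264.38777637 169.77682508]] [[60.0, 25.0], [52.0, 18.0], [29.0, 24.0], [36.0, 31.0], [60.0, 20.0], [52.0, 14.0], [29.0, 19.0], [36.0, 26.0]]
```

```bash
python3 -m creep '[[0.003,0,0.03,0,0,0,1],[0.003,0,0.06,0,0,0,1],[0.003,0,0.09,0,0,0,1],[0.003,0,0.12,0,0,0,1],[0.003,0,0.145,0,0,0,1],[0.003,0,0.157,0,0,0,1],[0.003,0,0.157,0,0,0,1],[0.003,0,0.157,0,0,0,0],[0.003,0,0.157,0,0,0,0],[0.003,0,0.157,0,0,0,0],[0.003,0,0.157,0,0,0,0],[0.003,0,0.157,0,0,0,0],[0.003,0,0.157,0,0,0,0],[0.003,0,0.157,0,0,0,0],[0.003,0,0.157,0,0,0,0],[0.003,0,0.157,0,0,0,0]]' && python3 go.py .5205 .0169 .25 -4.3
```

```text
clock: 27.6
ee_pos: [0.4721, 0.2459, 0.0612]
eef_rot: [-3.139, 0.117, -0.001]
ft_force: [-1.3, -0.2, 2.9]
finger_gap: 0.0446
grasp_force: 30.0
t 27.6 pos [0.4721 0.2459 0.0612] yaw -4.3 gap 0.0446 F [-1.3 -0.2  2.9] grip 30.0 q [0.27 0.69 1.8  0.   0.65 1.91]
shift mm [  65.3  224.7 -188.8] turn [-0. -0.  0.]
```

```bash
python3 -m creep '[[0,0,-0.02,0,0,0,0],[0,0,-0.055,0,0,0,0],[0,0,-0.09,0,0,0,0],[0,0,-0.125,0,0,0,0],[0,0,-0.16,0,0,0,0],[0,0,-0.18,0,0,0,0],[0.005,0.02,-0.189,0,0,0,0],[0.012,0.05,-0.189,0,0,0,0],[0.02,0.08,-0.189,0,0,0,0],[0.03,0.11,-0.189,0,0,0,0],[0.04,0.14,-0.189,0,0,0,0],[0.05,0.17,-0.189,0,0,0,0],[0.058,0.195,-0.189,0,0,0,0],[0.063,0.215,-0.189,0,0,0,0],[0.0653,0.2247,-0.189,0,0,0,0],[0.0653,0.2247,-0.189,0,0,0,0],[0.0653,0.2247,-0.189,0,0,0,0],[0.0653,0.2247,-0.189,0,0,0,0]]' && python3 go.py .5205 .0169 .197 -4.3
python3 - <<'E'
from ov import *
J=box(np.array([.5205,.0169]),-4.3,(.065,.102,.02),.115)
a=show("scene",[],190,100,120,120,5,"")
cv2.imwrite("pics/s8.png",a)
E
```

```text
clock: 29.4
ee_pos: [0.5199, 0.0179, 0.2499]
eef_rot: [-3.139, 0.115, 0.001]
ft_force: [-0.0, -0.2, -1.3]
finger_gap: 0.0442
grasp_force: 30.0
t 29.4 pos [0.5199 0.0179 0.2499] yaw -4.2 gap 0.0442 F [-0.  -0.2 -1.3] grip 30.0 q [-0.18  0.38  1.68  0.    1.08  1.46]
shift mm [ 0.7  1.  52.9] turn [-0.   0.   0.1]
```

```bash
python3 -m creep '[[0.0005,0.0005,0.01,0,0,0,0],[0.0005,0.0005,0.02,0,0,0,0],[0.0005,0.0005,0.03,0,0,0,0],[0.0005,0.0005,0.038,0,0,0,0],[0.0005,0.0005,0.044,0,0,0,0],[0.0005,0.0005,0.048,0,0,0,0],[0.0005,0.0005,0.051,0,0,0,0],[0.0005,0.0005,0.052,0,0,0,0],[0.0005,0.0005,0.052,0,0,0,0],[0.0005,0.0005,0.052,0,0,0,0]]' && python3 go.py .5205 .0169 .1965 -4.3
```

```text
clock: 30.45
ee_pos: [0.5211, 0.0163, 0.1984]
eef_rot: [3.139, -0.117, 0.001]
ft_force: [0.1, 0.3, -0.7]
finger_gap: 0.0444
grasp_force: 30.0
t 30.4 pos [0.5211 0.0163 0.1984] yaw -4.3 gap 0.0444 F [ 0.1  0.3 -0.7] grip 30.0 q [-0.18  0.45  1.74  0.    0.96  1.46]
shift mm [-0.7 -0.6  1.9] turn [ 0. -0.  0.]
```

```bash
python3 -m creep '[[0,0,0.0005,0,0,0,0],[0,0,0.001,0,0,0,0],[0,0,0.0015,0,0,0,0],[0,0,0.0015,0,0,0,0],[0,0,0.0015,0,0,0,0]]' && python3 go.py .5205 .0169 .1965 -4.3
```

```text
clock: 30.95
ee_pos: [0.521, 0.0163, 0.1967]
eef_rot: [3.139, -0.117, 0.0]
ft_force: [0.3, 0.6, 0.6]
finger_gap: 0.0443
grasp_force: 30.0
t 30.9 pos [0.521  0.0163 0.1967] yaw -4.3 gap 0.0443 F [0.3 0.6 0.6] grip 30.0 q [-0.18  0.45  1.74 -0.    0.95  1.46]
shift mm [-0.5 -0.6  0.2] turn [ 0. -0.  0.]
```

```bash
python3 -m creep '[[0,0,0.0003,0,0,0,0],[0,0,0.0003,0,0,0,0.7],[0,0,0.0003,0,0,0,0.7],[0,0,0.0003,0,0,0,0.7],[0,0,0.0003,0,0,0,0.7],[0,0,-0.015,0,0,0,0.7],[0,0,-0.04,0,0,0,0.7],[0,0,-0.075,0,0,0,0.7],[0,0,-0.11,0,0,0,0.7],[0,0,-0.14,0,0,0,0.7],[-0.03,0.04,-0.14,0,0,0,0.7],[-0.06,0.08,-0.14,0,0,0,0.7],[-0.08,0.12,-0.14,0,0,0,0.7],[-0.08,0.16,-0.14,0,0,0,0.7],[-0.08,0.2,-0.14,0,0,0,0.7],[-0.08,0.24,-0.14,0,0,0,0.7],[-0.08,0.28,-0.14,0,0,0,0.7],[-0.08,0.28,-0.14,0,0,0,0.7],[-0.08,0.28,-0.14,0,0,0,0.7]]'
python3 - <<'E'
from ov import *
P=box(np.array([.5205,.0169]),-4.3,(.065,.102,.02),.115)+cyl([.521,.0163],.0215,.135,.096)+cyl([.5308,.0603],.035,.015,.1)+box(np.array([.5242,-.0275]),85.7,(.055,.063,.1),.015)
a=show("scene",P,200,110,100,120,5,"");b=show("top",P,230,140,60,120,5,"")
cv2.imwrite("pics/s9.png",np.hstack([a,b]))
E
```

```text
clock: 32.85
ee_pos: [0.4199, -0.2575, 0.3361]
eef_rot: [-3.138, 0.12, 0.001]
ft_force: [0.3, -0.0, -0.2]
finger_gap: 0.061
grasp_force: 0.0
```

View pics/s9.png

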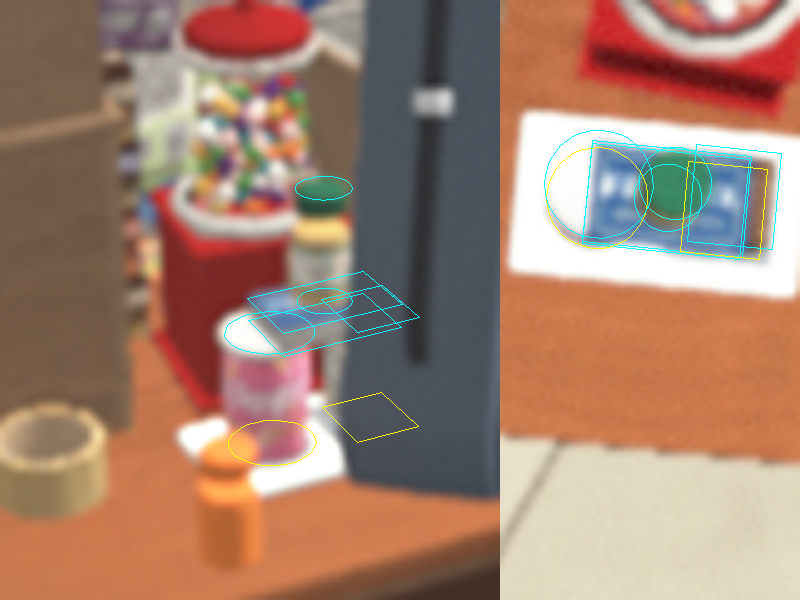

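The final picture shows the stack matching the overlays. Pop tin and carton are on their mats, the mint tin bridges both at about (667,200) in the top crop, and the jar is upright in its middle at about (677,183). The gripper is clear.

```bash
python3 -c "
from plant import *
print(hand_in())"
```

```text
the job is handed in; nothing more can be done
None
```

I built the display and handed it in at about 33 s of the 134 s limit; no verdict came back, but the last picture shows everything within a few mm of target, with the mint tin set about 7 mm toward the robot on purpose (15 mm is allowed).

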